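Stir the drying beads under the lamp and bin the stick

TASK

Freshly waxed wooden beads are drying in the turned bowl under the bench lamp: take the dowel stick out of its tin, slant it in under the lamp shade and stir the beads round and round in wide circles, with its tip close to the bowl's floor, until most of them lie somewhere new. Then post the used stick through the sprung flap in the sloping front of the waste bin, so that it lies wholly inside and the flap has shut behind it. Stir with the stick only, keep all the beads in the bowl, leave the bowl where it stands, and do not knock the lamp, upset the tin or disturb the mug, the spectacle case and the offcut.

Things in the scene. Friction and masses are not known exactly. Their poses are not given: they have to be found in the camera images.
- stick: plain wooden dowel, round, 14 mm thick and 180 mm long with rounded ends, about 30 g. Origin at the end that stands in the tin (the stirring tip); +z runs along the stick to its upper end. At the start it stands in the tin, leaning about 33 degrees from vertical over the rim, roughly towards the robot (up to 40 degrees to either side of that); some 70 mm of it stick out of the tin. It is loose
- stick_tip (a point): the lower end of the stick, on its axis
- stick_top (a point): the upper end of the stick, on its axis, about 155 mm above the bench at the start
- tin: open steel can, 80 mm across, 95 mm high, wall and floor 4 mm, 0.35 kg, loose. Origin at the centre of its underside, z up. The stick leans out of it towards the tin's -x. It may stand to the left or to the right of the bowl (the bin is on the other side)
- bowl: shallow turned wooden bowl, loose, 0.6 kg: 196 mm across at the rim, 58 mm high, wall 8 mm; its inner floor is flat, 116 mm across, 10 mm above the bench, and the inner wall flares to 180 mm across at the rim. Origin at the centre of its underside, z up; its x axis points roughly away from the robot at the start. Eight beads lie in it in one layer; a stick driven hard along the wall can jam a bead against it and drag the bowl
- bead0_mid (a point): centre of one of the eight alike wooden beads: 30 mm thick, 25 mm between its flat ends, 11 g, waxed and slippery, loose, lying in the bowl
- bead1_mid (a point): centre of one of the eight alike wooden beads: 30 mm thick, 25 mm between its flat ends, 11 g, waxed and slippery, loose, lying in the bowl
- bead2_mid (a point): centre of one of the eight alike wooden beads: 30 mm thick, 25 mm between its flat ends, 11 g, waxed and slippery, loose, lying in the bowl
- bead3_mid (a point): centre of one of the eight alike wooden beads: 30 mm thick, 25 mm between its flat ends, 11 g, waxed and slippery, loose, lying in the bowl
- bead4_mid (a point): centre of one of the eight alike wooden beads: 30 mm thick, 25 mm between its flat ends, 11 g, waxed and slippery, loose, lying in the bowl
- bead5_mid (a point): centre of one of the eight alike wooden beads: 30 mm thick, 25 mm between its flat ends, 11 g, waxed and slippery, loose, lying in the bowl
- bead6_mid (a point): centre of one of the eight alike wooden beads: 30 mm thick, 25 mm between its flat ends, 11 g, waxed and slippery, loose, lying in the bowl
- bead7_mid (a point): centre of one of the eight alike wooden beads: 30 mm thick, 25 mm between its flat ends, 11 g, waxed and slippery, loose, lying in the bowl
- lamp: bench lamp, fixed. Origin on the bench straight below the centre of its shade; its x axis points to its foot. Shade: a cone over the bowl, 124 mm across at its lower edge, which is 265 mm above the bench, 60 mm across at its top at 350 mm; above it a 36 mm socket to 410 mm and a 14 mm arm at 405 mm out to the stem. Stem: 16 mm thick, upright, 190 mm along +x from the origin, on a round foot 120 mm across and 22 mm high
- bin: sheet-metal waste bin, fixed, 240 mm deep (x), 200 mm wide (y), 250 mm high, wall 4 mm, empty. Origin at the centre of its underside, z up; its front faces its -x, roughly to the robot. The front wall is 165 mm high; from its upper edge the front slopes back and up, 30 degrees from level, for 170 mm to the flat top. In the slope is an opening 120 mm by 120 mm, closed by the flap
- flap (a joint): angle of the sprung flap (rad): 0 shut, grows to 1.25 as it swings into the bin about the upper edge of the opening; the spring shuts it again. About 0.3 N at its lower edge starts to open it, about 0.9 N holds it open at 0.8 rad
- flap_mid (a point): centre of the outside of the flap, on the slope, 116 mm by 117 mm, at 208 mm above the bench when shut, 46 mm in front of the bin's origin. Its frame turns with the flap: x up the slope, y to the bin's left, z straight out of the bin (upwards, leaning 30 degrees from vertical to the front), so that a stick is pushed in along its -z
- mug: bystander: terracotta mug, 80 mm across, 88 mm high, handle at its +y, loose. Origin at the centre of its underside
- case: bystander: dark spectacle case, 160 (x) by 66 by 44 mm high, loose. Origin at the centre of its underside
- offcut: bystander: pine offcut with saw cuts, 150 (x) by 46 by 24 mm high, loose. Origin at the centre of its underside
Not all that is in view belongs to the job. What is shaped like the part that bears bead5_mid but blue or red is not meant. Leave any yellow look-alike of the part that bears bead0_mid alone.

How it is judged:
By the outcome, as a careful person would: the job done as asked, in the order asked, and still so for the second after the job is handed in, with the robot touching nothing.
It also fails if it takes over 72 s, if anything falls off the work surface, if the arm or the gripper's body presses on something with over 40 N, if the wrist force passes 120 N, or if a joint passes its speed limit or range.

ROBOT

A 6-joint arm with a two-finger parallel gripper is mounted at the origin on the work surface. World frame = base frame: x ahead of the robot, y to its left, z up, the work surface at z = 0. Lengths are in mm, angles in rad, forces in N, time in s.
With the tool pointing down it reaches from about 350 to 975 mm from the base axis. Payload 7.1 kg.
Tool frame: the origin (TCP) lies on the front face of the gripper's body, between the roots of the fingers; the fingertips stand 80 mm ahead of it and the grasp point (between the pads) lies 61 mm ahead of it (env.tips_ahead is the distance from the TCP to the fingertips, in mm); z points along the fingers, y is the line along which they close (so a half turn about z gives the same grasp; the last joint's range is limited). The gripper opens to 88 mm and grips with 3 to 60 N. Pads are 20 mm wide; open, the fingers measure 115 mm over their backs; the gripper's body (75 mm by 178 mm) begins 61 mm behind the grasp point.
Start: joints at [1.317, 0.423, 1.63, -0, 1.089, -0.019], TCP at [145.374, 607.842, 302.675] pointing down, gripper open.
Joint ranges: [-3, 3], [-0.9, 2.11], [0.09, 2.58], [-1.31, 4.45], [0.11, 2.69], [-2.54, 2.54]. Speed limits (rad/s): [2.39, 2.39, 3.01, 3.14, 3.14, 3.14].

INTERFACE

Orientations are given as a unit quaternion [x, y, z, w].
In Python, from station import env, set_gripper, viewer, workorder gives the robot as it stands. Calls block until the motion is done:
- env.reach(position, orientation): joint-space move of the TCP to a pose.
- env.move_l(position, rot=None, rate=150, f_stop=None): straight line of the TCP; rot=None keeps the orientation; rate is the mean speed in mm/s. With f_stop (N) it stops when the force on the tool has changed by that much, and returns True; else False.
- env.move_joints(angles): joint-space move.
- set_gripper(opening): finger opening in mm; the grip force is fixed at half the most; returns when the fingers have stopped.
- env.hold(seconds).
- env.ik(position, orientation): joint angles nearest the present ones, or None.
- env.read_state(): the state.
- viewer.camera(name): name is "scene" or "side" or "wrist"; returns the picture (420x560x3 uint8, blue, green, red); there is no depth.
- viewer.camera_params(name): a dict with "fx", "fy", "cx", "cy" (pixels), "dist" ([k1, k2, p1, p2, k3] as OpenCV has them; the pictures are not rectified), "pose" (4x4, takes a point from camera to world coordinates); the wrist camera has in their place "tool_from_camera" (4x4, takes a point from camera to tool coordinates, whose origin is the TCP and whose axes are the flange's). Camera axes: x right, y up, looking along -z (the intrinsics and any distortion apply to the point x, -y, -z); pixel columns grow to the right and rows downward; lengths in mm; the calibration is good to about 2 mm. A picture is of the moment at which its call begins: read the wrist's pose just before it. camera_params takes no time and is no camera call.
A pose or a line that the arm cannot do raises env.IKError and nothing moves.
- workorder.sign_off(): hands the job in; it is judged then, once.
The state is a dict: "time_s": time; "qpos": joint angles; "dq": joint speeds; "tau": joint torques, N m; "tool_pos": TCP position; "orientation": TCP orientation; "force": force on the tool from outside, world axes, zero at the start; "wrist_torque": the same for the moment, N m; "width": finger opening in mm; "grip_force": force on a finger pad.
Only numpy, scipy, OpenCV 4.12 (cv2) and the standard library are available. Lean on these libraries where they do the work, as an engineer would, in place of code of your own. Each camera call takes 0.05 s, during which the arm holds its last target. There are 200 camera calls.

## Working session

There is one attempt and no reset: what is moved stays moved. The work goes in short steps, each a Python script; the robot and the scene stay as the last script left them, time stands still between calls to the robot, and variables do not carry over. Pictures are saved under pics/ and viewed, at most 10 in all, crops included, and the job is handed in when it is done.

```bash
ls; mkdir -p pics; python3 - <<'E'
from station import env,viewer
import cv2,numpy as np
a=viewer.camera("scene");b=viewer.camera("side")
cv2.imwrite("pics/s0.png",a);cv2.imwrite("pics/d0.png",b)
for n in("scene","side","wrist"):
    p=viewer.camera_params(n);print(n,{k:np.round(np.array(v),3).tolist() for k,v in p.items()})
s=env.read_state();print(s)
E
```

```text
pics
scene {'fx': 420.127, 'fy': 420.127, 'cx': 279.807, 'cy': 210.806, 'dist': [-0.056, 0.0, 0.0, 0.0, 0.0], 'pose': [[0.698, -0.418, 0.581, 1061.062], [0.716, 0.383, -0.584, -548.256], [0.022, 0.824, 0.566, 697.11], [0.0, 0.0, 0.0, 1.0]]}
side {'fx': 513.089, 'fy': 513.089, 'cx': 273.157, 'cy': 216.289, 'dist': [-0.082, 0.0, 0.0, 0.0, 0.0], 'pose': [[-0.752, 0.421, -0.507, -250.567], [-0.659, -0.501, 0.561, 835.994], [-0.018, 0.756, 0.654, 1108.357], [0.0, 0.0, 0.0, 1.0]]}
wrist {'fx': 295.647, 'fy': 295.647, 'cx': 281.88, 'cy': 209.732, 'dist': [-0.009, 0.0, 0.0, 0.0, 0.0], 'tool_from_camera': [[-0.0, 0.97, 0.245, 66.253], [1.0, 0.0, -0.0, 1.38], [-0.0, 0.245, -0.97, -80.891], [0.0, 0.0, 0.0, 1.0]]}
{'time_s': 0.1, 'qpos': array([ 1.31701841e+00,  4.23758008e-01,  1.63060039e+00, -2.36660358e-05,
        1.08861944e+00, -1.89935401e-02]), 'dq': array([ 9.32392271e-04, -1.70621813e-03, -6.37572074e-05, -7.22836046e-04,
       -8.61049129e-04, -1.11664450e-03]), 'tau': array([ 1.05482006e-03, -5.45612347e+01, -2.74324286e+01,  6.46108948e-02,
        1.88097346e-02, -3.14135457e-05]), 'tool_pos': array([145.272774  , 607.47782577, 301.98854907]), 'orientation': array([ 1.17117259e-01,  9.93117852e-01, -6.87581764e-04, -8.37838083e-05]), 'force': array([-1.19727047, -0.12356054, -1.09817837]), 'wrist_torque': array([ 0.01321712,  0.0357623 , -0.00593951]), 'grip_force': 0.0, 'width': 87.88877652613948}
```

View pics/s0.png

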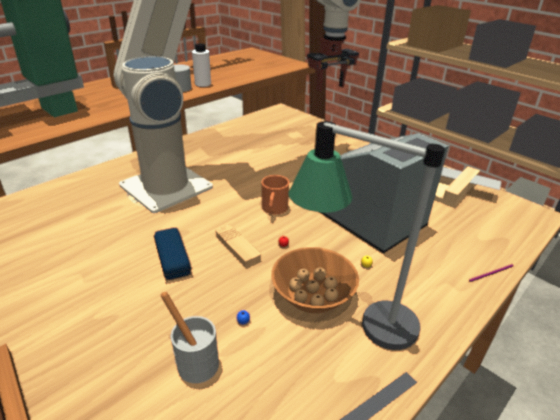

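View pics/d0.png

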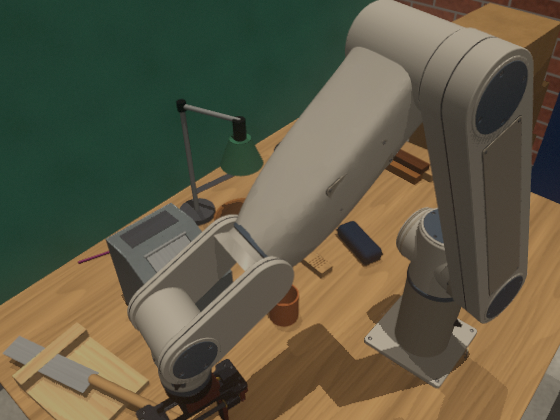

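The scene view shows the tin at about (197,350) with the stick top at (167,296), the bowl rim at about (315,275), the lamp foot at (391,325) and the bin at about (385,190), on the robot's left. In the side view the arm hides the tin and part of the bowl.

```bash
cat > h.py <<'E'
import numpy as np, cv2
from scipy.spatial.transform import Rotation as R
from station import env,viewer,set_gripper
def campose(n,state=None):
    p=viewer.camera_params(n)
    if n!="wrist": return p,np.array(p["pose"])
    T=np.eye(4);T[:3,:3]=R.from_quat(state["orientation"]).as_matrix();T[:3,3]=state["tool_pos"]
    return p,T@np.array(p["tool_from_camera"])
def K(p): return np.array([[p["fx"],0,p["cx"]],[0,p["fy"],p["cy"]],[0,0,1.]])
def proj(P,n,state=None,cp=None):
    p,T=cp or campose(n,state)
    q=(np.atleast_2d(P)-T[:3,3])@T[:3,:3]*[1,-1,-1]
    return cv2.projectPoints(q.reshape(-1,1,3),np.zeros(3),np.zeros(3),K(p),np.array(p["dist"],float))[0].reshape(-1,2)
def ray(uv,n,state=None,cp=None):
    p,T=cp or campose(n,state)
    u=cv2.undistortPoints(np.array(uv,float).reshape(-1,1,2),K(p),np.array(p["dist"],float)).reshape(-1,2)
    d=np.c_[u[:,0],-u[:,1],-np.ones(len(u))]@T[:3,:3].T
    return T[:3,3],d
def onz(uv,z,n,state=None,cp=None):
    o,d=ray(uv,n,state,cp); z=np.broadcast_to(z,len(d))
    return o+d*((z-o[2])/d[:,2])[:,None]
E
python3 - <<'E'
from h import *
f=lambda n,uv,z:print(n,np.round(onz([uv],z,"scene"),0)[0])
f("tin rim",(195,333),95);f("tinrim L",(174,333),95);f("tinrim R",(217,333),95)
f("top",(167,296),155);f("bowl rim L",(271,278),58);f("bowl rim R",(359,278),58)
f("bowl rim c",(315,276),58)
f("foot",(391,322),22);f("shade edge c",(320,196),265);f("shL",(290,193),265);f("shR",(352,190),265)
f("stemtop",(434,155),405)
f("bin top fr right",(382,187),250);f("bin bottom near corner",(385,243),0);f("bin bottom right",(433,203),0);f("top far R",(433,147),250)
f("mug",(274,208),0);f("offcut",(238,245),24);f("case",(172,252),44)
f("bead red",(284,241),15);f("yel",(367,261),15);f("blue",(243,317),15)
E
```

```text
tin rim [ 616. -306.   95.]
tinrim L [ 591. -333.   95.]
tinrim R [ 642. -277.   95.]
top [ 560. -319.  155.]
bowl rim L [577. -83.  58.]
bowl rim R [710.  58.  58.]
bowl rim c [639.  -8.  58.]
foot [816.  34.  22.]
shade edge c [634. -10. 265.]
shL [587. -45. 265.]
shR [662.  54. 265.]
stemtop [814.  39. 405.]
bin top fr right [683. 131. 250.]
bin bottom near corner [644. 273.   0.]
bin bottom right [634. 549.   0.]
top far R [659. 390. 250.]
mug [324. 169.   0.]
offcut [408. -38.  24.]
case [ 341. -186.   44.]
bead red [468.  67.  15.]
yel [663. 162.  15.]
blue [ 590. -176.   15.]
```

```bash
cat >> h.py <<'E'
def orient(z,flip=1):
    "tool z along z, closing line horizontal"
    z=np.array(z,float);z/=np.linalg.norm(z)
    y=np.cross([0,0,1.],z)*flip;y/=np.linalg.norm(y)
    return R.from_matrix(np.c_[np.cross(y,z),y,z]).as_quat()
E
python3 - <<'E'
from h import *
ax=np.array([-.53,-.125,.839]);top=np.array([560,-319,155.])
for f in (1,-1):
    for d in (20,150,230,300): print(f,d,np.round(env.ik(top+d*ax,orient(-ax,f)),2) if env.ik(top+d*ax,orient(-ax,f)) is not None else None)
for p in ([0,360,560],[200,300,560],[330,-150,560]): print(env.ik(p,env.read_state()["orientation"]))
E
```

```text
1 20 None
1 150 None
1 230 None
1 300 None
-1 20 [-0.71  0.57  1.88  0.99  0.55 -0.2 ]
-1 150 [-0.82  0.34  1.92  0.79  0.73 -0.04]
-1 230 [-0.9   0.22  1.91  0.7   0.87  0.02]
-1 300 [-0.97  0.12  1.88  0.64  1.01  0.06]
[ 1.53755441e+00 -2.25100359e-01  1.78384401e+00  2.82576414e-04
  1.58420521e+00  2.01535065e-01]
[ 9.50112197e-01 -2.24072486e-01  1.78308148e+00 -5.16519655e-04
  1.58386912e+00 -3.85917166e-01]
[-4.58604824e-01 -2.21097959e-01  1.78086814e+00 -1.35203410e-03
  1.58152019e+00 -1.79464247e+00]
```

```bash
python3 - <<'E'
from h import *
env.move_joints([1.317,-0.2,1.85,0,1.5,0]); env.move_joints([-0.9,-0.2,1.85,0.4,1.3,0])
b=viewer.camera("side")
ax=np.array([-.53,-.125,.839]);top=np.array([560,-319,155.])
env.reach(top+230*ax,orient(-ax,-1))
s=env.read_state();w=viewer.camera("wrist");a=viewer.camera("scene")
print(s["time_s"],s["tool_pos"],np.round(s["qpos"],2))
np.savez("v1.npz",side=b,wrist=w,scene=a,pos=s["tool_pos"],ori=s["orientation"])
im=np.zeros((600,800,3),np.uint8); im[:315,:400]=0
im[:300,:400]=cv2.resize(b,(400,300));im[:300,400:]=cv2.resize(w,(400,300))
im[300:,:400]=cv2.resize(a[240:390,130:330],(400,300)); im[300:,400:]=cv2.resize(a[110:260,270:470],(400,300))
cv2.imwrite("pics/m1.png",im)
E
```

```text
4.8333 [ 438.41766679 -347.75891889  349.01958052] [-0.9   0.21  1.91  0.7   0.88  0.02]
```

View pics/m1.png

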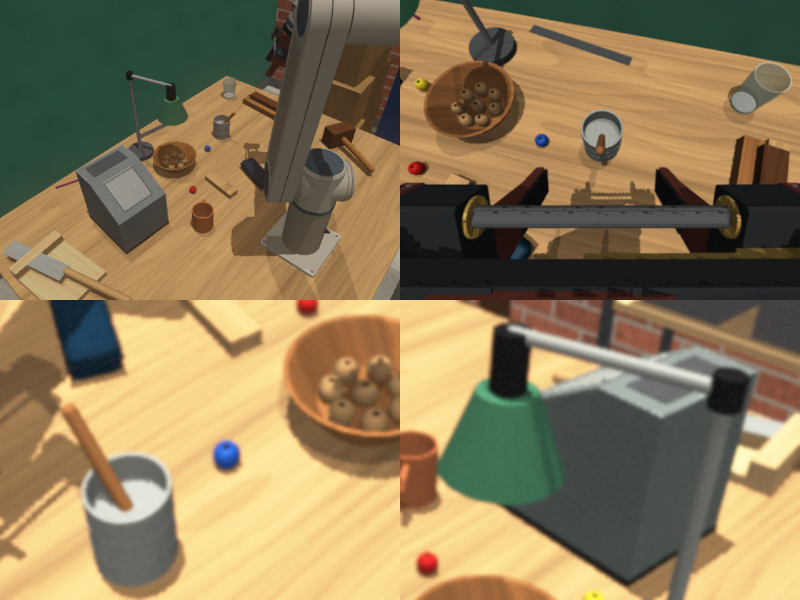

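The montage shows:
- **Side view (top left):** the bin is clear, with its flap at about (132,190).
- **Wrist view (top right):** bowl centre (469,98), tin rim (602,128), stick top (601,153).

I'll zoom in to get accurate pixels.

```bash
python3 - <<'E'
import numpy as np,cv2
v=np.load("v1.npz");im=np.zeros((600,800,3),np.uint8)
im[:,:400]=0
a=cv2.resize(v["side"][200:350,100:250],(600,600),interpolation=cv2.INTER_CUBIC)  #x4
im[:,:]=0
im=np.hstack([cv2.resize(v["side"][195:355,100:240],(525,600),interpolation=cv2.INTER_CUBIC),
 np.vstack([cv2.resize(v["wrist"][140:240,240:330],(270,300),interpolation=cv2.INTER_CUBIC),cv2.resize(v["wrist"][70:220,20:155],(270,300),interpolation=cv2.INTER_CUBIC)])])
print(im.shape);cv2.imwrite("pics/m2.png",im)
E
```

```text
(600, 795, 3)
```

View pics/m2.png

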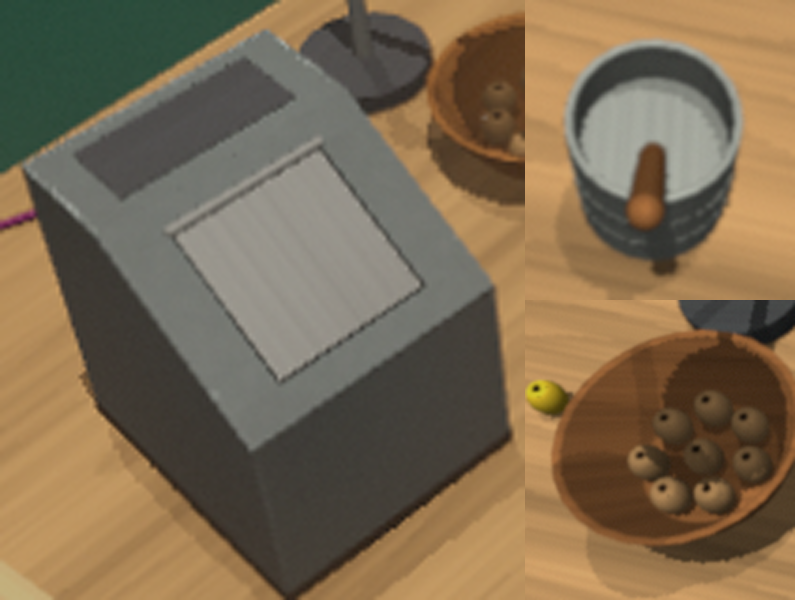

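```bash
python3 - <<'E'
from h import *
from scipy.optimize import least_squares as LS
v=np.load("v1.npz");S=dict(tool_pos=v["pos"],orientation=v["ori"])
cs,cd,cw=campose("scene"),campose("side"),campose("wrist",S)
t=np.linspace(0,2*np.pi,361);C=np.c_[np.cos(t),np.sin(t),0*t]
def fit(name,Rr,z,obs,x0):
    def f(p):
        r=[]
        for cam,ax,fn,val in obs:
            q=proj(C*Rr+[p[0],p[1],z],None,cp=cam); r.append(fn(q[:,ax])-val)
        return r
    o=LS(f,x0,diff_step=1e-4);print(name,np.round(o.x,1),np.round(o.fun,1))
mn,mx=np.min,np.max
fit("bowl",98,58,[(cs,0,mn,271),(cs,0,mx,358.7),(cw,0,mn,34),(cw,1,mn,85.7)],[640,-8])
fit("bowlscene",98,58,[(cs,0,mn,271),(cs,0,mx,358.7)],[640,-8])
fit("lamp",62,265,[(cs,0,mn,289),(cs,0,mx,351.5),(cs,1,mx,208.5)],[634,-10])
fit("tin",40,95,[(cw,0,mn,253.3),(cw,0,mx,312.3),(cw,1,mn,154)],[616,-306])
fit("tin scene",40,95,[(cs,0,mn,170.5),(cs,0,mx,217)],[616,-306])
q=np.array([(175,232),(320,148),(423,287),(280,380),(290,597),(258,450),(510,437),(493,288),(25,168),(270,30)])/3.75+[100,195]
c,s_=np.cos(np.pi/6),.5
fl=lambda u,w:(-46.4+u*c,w,207.5+u*s_)
P=np.array([fl(58,58),fl(58,-58),fl(-58,-58),fl(-58,58),(-120,100,0),(-120,100,165),(-120,-100,0),(-120,-100,165),(120,100,250),(120,-100,250)])
def g(p):
    M=R.from_euler("z",p[2]).as_matrix(); return (proj(P@M.T+[p[0],p[1],0],None,cp=cd)-q).ravel()
o=LS(g,[600,330,0.3],x_scale=[100,100,.1]);print("bin",o.x,np.round(o.fun.reshape(-1,2),1).tolist())
# stick top
(o1,d1),(o2,d2)=ray([(164,295)],None,cp=cs),ray([(280,210.3)],None,cp=cw)
A=np.c_[d1[0],-d2[0]];k=np.linalg.lstsq(A,o2-o1,rcond=None)[0];a,b=o1+k[0]*d1[0],o2+k[1]*d2[0];print("top",a,b)
# lower visible points of stick inside tin: scene crop (127,505), wrist crop (652,148)
(o1,d1),(o2,d2)=ray([(193.5,341)],None,cp=cs),ray([(282,190)],None,cp=cw)
print("stick low bound planes", o1,d1,o2,d2)
n1=np.cross(ray([(164,295)],None,cp=cs)[1][0],d1[0]);n2=np.cross(ray([(280,210.3)],None,cp=cw)[1][0],d2[0])
ax=np.cross(n1,n2);ax/=np.linalg.norm(ax)*np.sign(ax[2]);print("axis",ax)
E
```

```text
bowl [634.6  -7.7] [-1.6 -0.2 -0.7 -1.7]
bowlscene [624.1   7.2] [0. 0.]
lamp [621.2   4.9] [-0.4  0.4 -0.1]
tin [ 608.6 -307.8] [-0.7  0.7 -0.1]
tin scene [ 630.6 -318.7] [0. 0.]
bin [ 5.49504018e+02  3.39838435e+02 -7.98718984e-02] [[0.3, 0.7], [0.2, -0.2], [0.2, -0.7], [0.4, -0.1], [0.2, 1.7], [-1.5, 0.3], [0.7, 0.6], [0.9, -1.1], [-0.9, -1.2], [-0.6, -0.9]]
top [ 549.15235864 -319.3912499   149.52701543] [ 549.40635544 -318.43080994  149.69098662]
stick low bound planes [1061.06157347 -548.25623123  697.10959207] [[-0.59509637  0.31677945 -0.8282264 ]] [ 449.53965138 -343.77700077  452.84983767] [[ 0.37668333  0.08756542 -0.92460639]]
axis [-0.59309766 -0.11368432  0.79706401]
```

```bash
python3 - <<'E'
from h import *
ax=np.array([-.549,-.105,.829]);ax/=np.linalg.norm(ax);top=np.array([545,-320,155.4])
o=orient(-ax,-1)
env.move_l(top+110*ax,o,rate=150)
print(env.move_l(top+35*ax,o,rate=80,f_stop=8))
set_gripper(8)
s=env.read_state();print(s["time_s"],s["width"],s["grip_force"],s["force"],s["tool_pos"])
a=viewer.camera("scene")
if 11<s["width"]<17:
    print(env.move_l(top+100*ax,o,rate=60,f_stop=15)); 
    print(env.move_l(top+215*ax,o,rate=120,f_stop=15)) 
b=viewer.camera("scene");d=viewer.camera("side");s=env.read_state();w=viewer.camera("wrist");print(s["time_s"],s["width"],s["tool_pos"],np.round(s["qpos"],2))
im=np.zeros((600,800,3),np.uint8)
for i,c in enumerate([a[200:410,100:380],b[200:410,100:380],d[100:310,200:480],w]): im[i//2*300:i//2*300+300,i%2*400:i%2*400+400]=cv2.resize(c,(400,300))
cv2.imwrite("pics/m3.png",im);np.savez("v3.npz",b=b,d=d,w=w)
E
```

```text
False
8.0583 13.906491611122577 29.998588263988495 [-0.84979435  0.25311919 -0.18638258] [ 525.77462784 -323.68902651  184.39578764]
False
False
10.55 13.692626880623669 [ 427.02448709 -342.2554263   332.87005727] [-0.91  0.21  1.96  0.75  0.82 -0.01]
```

View pics/m3.png

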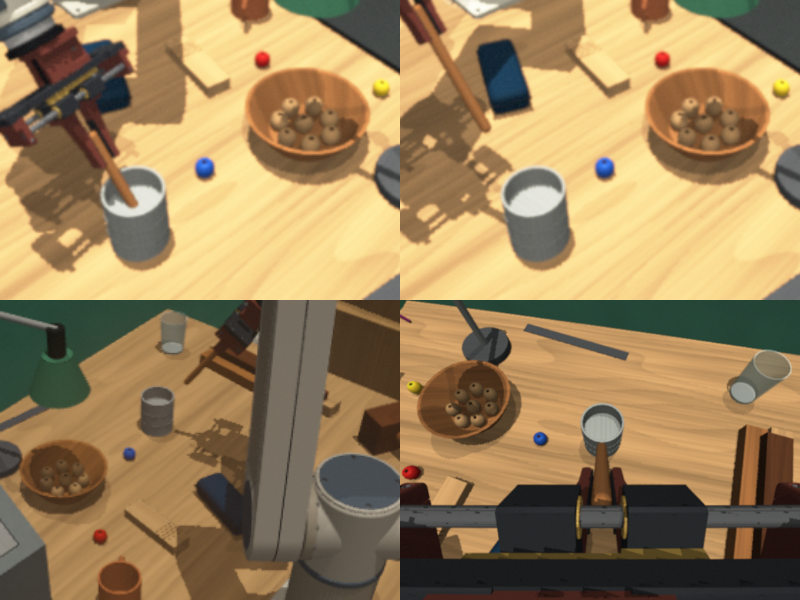

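```bash
cat > /tmp/a.py <<'E'
from h import *
from scipy.optimize import least_squares as LS
S=env.read_state();cs,cd,cw=campose("scene"),campose("side"),campose("wrist",S)
t=np.linspace(0,2*np.pi,361);C=np.c_[np.cos(t),np.sin(t),0*t]
def fit(name,Rr,z,obs,x0):
    o=LS(lambda p:[fn(proj(C*Rr+[p[0],p[1],z],None,cp=cam)[:,ax])-val for cam,ax,fn,val in obs],x0,diff_step=1e-4);print(name,np.round(o.x,1),np.round(o.fun,1))
mn,mx=np.min,np.max
fit("bowl",98,58,[(cs,0,mn,271.5),(cs,0,mx,358.5),(cw,0,mn,25),(cw,0,mx,152.6),(cw,1,mn,85.4),(cd,0,mn,214.7),(cd,0,mx,274.9),(cd,1,mn,199.4)],[640,-8])
fit("lamp",62,265,[(cs,0,mn,289),(cs,0,mx,351.5),(cs,1,mx,208.5),(cd,0,mn,218.9),(cd,0,mx,262.3),(cd,1,mx,172)],[634,-10])
A=[];b=[]
for cp,uv in((cs,(160.9,290.3)),(cd,(330.9,156.7)),(cw,(282.8,203.))):
    o,d=ray([uv],None,cp=cp);d=d[0]/np.linalg.norm(d[0]);M=np.eye(3)-np.outer(d,d);A.append(M);b.append(M@o)
x=np.linalg.lstsq(np.vstack(A),np.hstack(b),rcond=None)[0]
print("tip",x,[np.round(M@x-bb,1) for M,bb in zip(A,b)])
print("tool frame",R.from_quat(S["orientation"]).inv().apply(x-S["tool_pos"]))
# bead positions rough from wrist mosaic px
w=np.array([(476,388),(489,396),(461,394),(475,405),(494,409),(451,407),(463,420),(481,420)])
print("beads",np.round(onz((w-[400,300])*1.4,24,None,cp=cw)[:,:2]).tolist())
E
python3 /tmp/a.py
```

```text
bowl [632.6  -5.6] [-2.  -0.2 -3.   1.9 -1.4 -1.8  0.5 -2.4]
lamp [627.2  -2.1] [-0.7  0.7  2.8  0.2  0.1  4.2]
tip [ 540.72771849 -321.31151799  158.05678106] [array([-1.6, -0.9,  1.2]), array([ 3.2,  2.6, -0.5]), array([-1.5, -1.6, -0.7])]
tool frame [ -1.76228073   1.0339318  209.5844111 ]
beads [[678.0, 6.0], [663.0, -32.0], [657.0, 34.0], [635.0, -10.0], [633.0, -56.0], [620.0, 42.0], [594.0, 1.0], [601.0, -38.0]]
```

```bash
cat >> h.py <<'E'
BC=np.array([632.6,-5.6]); TIP=np.array([-1.,0.5,214.])
def pose(tip,slant,az=np.pi,flip=-1):
    "TCP pose for stick tip point; slant from vertical (deg), leaning to azimuth az"
    s=np.radians(slant);ax=np.array([np.sin(s)*np.cos(az),np.sin(s)*np.sin(az),np.cos(s)])
    o=orient(-ax,flip);return np.array(tip)-R.from_quat(o).apply(TIP),o,ax
def stir_pt(r,th,z=15):
    return pose([BC[0]+r*np.cos(th),BC[1]+r*np.sin(th),z],33+5*r*np.cos(th)/42)
E
cat > plan.py <<'E'
from h import *
th0=np.radians(130);N=16;k=np.arange(0,int(4.25*N)+1);th=th0+k*2*np.pi/N
r=np.interp(k/N,[0,.5,1,1.5,4.25],[31,25,25,42,42])
pts=[stir_pt(a,b) for a,b in zip(r,th)]
p0,o0,ax0=pts[0]
E
python3 - <<'E'
from plan import *
q=[env.ik(p,o) for p,o,_ in pts];print(sum(x is None for x in q),np.round(np.min([x for x in q if x is not None],0),2),np.round(np.max([x for x in q if x is not None],0),2))
print(env.ik(p0+120*ax0,o0),p0,np.round(env.read_state()["qpos"],2))
ba=np.array([549.5,339.8]);M=R.from_euler("z",-.08)
for sl in(30,37,45):
    for f in (1,-1):
        z=M.apply([np.sin(np.radians(sl)),0,-np.cos(np.radians(sl))]);hole=M.apply([-60,0,200])+[*ba,0];o=orient(z,f)
        for d in(-250,-12): print(sl,f,d,env.ik(hole+d*z,o))
E
```

```text
45 [-0.12  0.31  2.2   0.14  0.11 -1.68] [0.03 0.42 2.23 3.27 0.15 1.4 ]
[ 0.02066262  0.01694677  2.26400616 -0.03284025  0.32634096  1.61968521] [504.50983076  18.64737774 199.65536132] [-0.91  0.21  1.96  0.75  0.82 -0.01]
30 1 -250 [ 0.9405379   0.04395914  1.92530337 -0.54898123  0.95575404 -0.27701734]
30 1 -12 [ 0.74140289  0.44619288  1.95822346 -0.83718437  0.5153334  -0.05352836]
30 -1 -250 None
30 -1 -12 None
37 1 -250 [ 1.0401164   0.04341455  2.00548071 -0.74405418  0.92705776 -0.03998208]
37 1 -12 [ 0.77777268  0.45768938  1.99894383 -1.15612271  0.52055012  0.2760875 ]
37 -1 -250 None
37 -1 -12 None
45 1 -250 [ 1.15384723  0.07466247  2.08778698 -0.97082407  0.94169768  0.2503806 ]
45 1 -12 None
45 -1 -250 None
45 -1 -12 None
```

```bash
python3 - <<'E'
from h import *
for fl in(1,-1):
  for azd in range(90,300,15):
    az=np.radians(azd);Q=[];bad=0
    for th in np.arange(0,6.3,.52):
        u=np.cos(th-az+np.pi)
        p,o,_=pose([BC[0]+42*np.cos(th),BC[1]+42*np.sin(th),15],33+5*u,az,fl);x=env.ik(p,o)
        if x is None:bad+=1
        else:Q.append(x)
    if Q: print(fl,azd,bad,np.round(np.min(Q,0),2),np.round(np.max(Q,0),2))
E
```

```text
1 90 0 [ 0.32  0.62  1.49 -0.68  1.13  0.6 ] [ 0.37  0.72  1.68 -0.5   1.21  0.72]
1 105 0 [ 0.34  0.54  1.64 -0.81  0.96  0.47] [ 0.38  0.65  1.83 -0.59  1.04  0.63]
1 120 0 [ 0.34  0.47  1.79 -0.97  0.78  0.34] [ 0.38  0.59  1.97 -0.69  0.86  0.56]
1 135 0 [ 0.28  0.4   1.93 -1.19  0.58  0.19] [ 0.36  0.52  2.09 -0.79  0.67  0.52]
1 150 5 [ 0.17  0.35  2.06 -1.27  0.37 -0.02] [ 0.3   0.46  2.18 -0.89  0.47  0.35]
1 165 4 [ 0.03  0.32  2.16 -1.2   0.18 -0.41] [0.2  0.44 2.23 4.34 0.26 0.78]
1 180 6 [-0.14  0.31  2.21  0.18  0.11 -2.09] [0.01 0.43 2.23 3.17 0.16 2.27]
1 195 9 [-0.22  0.41  2.17  1.8   0.24  2.44] [-0.13  0.44  2.21  1.92  0.29  2.51]
1 255 8 [-0.43  0.55  1.71  0.67  0.99  2.48] [-0.4   0.65  1.82  0.79  1.05  2.54]
1 270 0 [-0.42  0.62  1.48  0.49  1.16  2.39] [-0.36  0.73  1.67  0.66  1.23  2.51]
1 285 0 [-0.38  0.7   1.33  0.41  1.31  2.28] [-0.31  0.79  1.52  0.55  1.39  2.39]
-1 90 2 [ 0.31  0.62  1.49 -0.68  1.13 -2.53] [ 0.36  0.72  1.68 -0.5   1.21 -2.42]
-1 105 10 [ 0.34  0.56  1.77 -0.81  0.97 -2.54] [ 0.36  0.62  1.83 -0.74  1.   -2.52]
-1 165 9 [ 0.03  0.4   2.17  4.23  0.19 -2.46] [ 0.13  0.44  2.21  4.36  0.25 -2.38]
-1 180 7 [-0.1   0.31  2.2   0.16  0.12 -1.61] [0.01 0.42 2.23 3.19 0.15 1.37]
-1 195 0 [-0.28  0.32  2.15  0.9   0.2  -0.69] [-0.1   0.44  2.22  1.91  0.3   0.29]
-1 210 0 [-0.37  0.35  2.05  0.88  0.41 -0.53] [-0.25  0.47  2.18  1.43  0.51 -0.04]
-1 225 0 [-0.42  0.41  1.92  0.77  0.62 -0.53] [-0.35  0.53  2.08  1.15  0.7  -0.23]
-1 240 0 [-0.43  0.47  1.78  0.67  0.82 -0.58] [-0.4   0.59  1.96  0.94  0.89 -0.37]
-1 255 0 [-0.43  0.55  1.63  0.57  0.99 -0.66] [-0.4   0.66  1.82  0.79  1.07 -0.5 ]
-1 270 0 [-0.42  0.62  1.48  0.49  1.16 -0.75] [-0.36  0.73  1.68  0.66  1.23 -0.63]
-1 285 0 [-0.38  0.69  1.34  0.41  1.31 -0.86] [-0.31  0.79  1.53  0.55  1.38 -0.76]
```

```bash
cat >> h.py <<'E'
AZ=np.radians(220)
def stir_pt(r,th,z=15):
    return pose([BC[0]+r*np.cos(th),BC[1]+r*np.sin(th),z],33+5*r*np.cos(th-AZ+np.pi)/42,AZ)
E
python3 - <<'E'
from plan import *
q=[env.ik(p,o) for p,o,_ in pts];print(sum(x is None for x in q))
env.move_l(p0+120*ax0,o0,rate=170)
print(env.move_l(p0+60*ax0,o0,rate=120),env.move_l(p0,o0,rate=40,f_stop=6))
s=env.read_state();print(s["time_s"],s["tool_pos"]-p0,s["force"],s["width"],np.round(s["qpos"],2))
a=viewer.camera("scene");d=viewer.camera("side");w=viewer.camera("wrist")
im=np.zeros((600,800,3),np.uint8)
for i,c in enumerate([a[80:353,190:554],a[210:330,240:400],d[110:260,170:370],w]): im[i//2*300:i//2*300+300,i%2*400:i%2*400+400]=cv2.resize(c,(400,300))
cv2.imwrite("pics/m4.png",im)
E
```

```text
0
False False
14.5333 [-0.0187647  -0.08165874  0.16760802] [-0.20668653  0.86018513 -0.13980997] 13.91635271576508 [-0.33  0.42  2.1   1.06  0.57 -0.37]
```

View pics/m4.png

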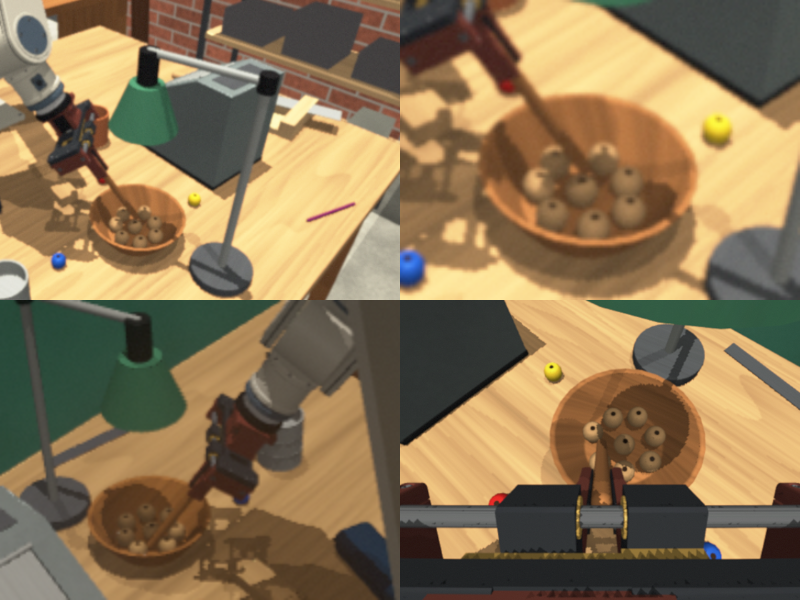

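The stick is in the bowl among the beads, and the gripper is well clear of the shade. Now I'll stir.

```bash
python3 - <<'E'
from plan import *
S=env.read_state();cw=campose("wrist",S)
from scipy.optimize import least_squares as LS
t=np.linspace(0,2*np.pi,181);C=np.c_[np.cos(t),np.sin(t),0*t]*98
def f(p):
    q=proj(C+[*p,58],None,cp=cw);return [q[:,0].min()-211.5,q[:,0].max()-424,q[:,1].min()-96.5]
o=LS(f,BC,diff_step=1e-4);print("bowl",o.x,o.fun)
F=[]
for i,(p,q,_) in enumerate(pts[1:]):
    st=env.move_l(p,q,rate=85,f_stop=9); s=env.read_state();F.append(round(float(np.linalg.norm(s["force"])),1))
    if st: print("STOP at",i,s["force"]);break
s=env.read_state();print(s["time_s"],F,s["width"],s["tool_pos"]-p)
viewer_im=viewer.camera("wrist");a=viewer.camera("scene")
cv2.imwrite("pics/m5.png",np.hstack([cv2.resize(viewer_im,(400,300)),cv2.resize(a[210:330,240:400],(400,300))]))
E
```

```text
bowl [633.5300007   -4.06825263] [-4.99649789  4.96188982 -1.68655857]
34.8417 [1.0, 1.1, 0.6, 0.5, 1.1, 1.3, 1.0, 1.1, 1.1, 0.7, 0.7, 1.9, 0.5, 1.2, 0.9, 0.7, 1.0, 0.9, 1.5, 1.1, 2.9, 1.0, 1.6, 0.9, 0.7, 0.5, 0.6, 1.3, 1.0, 0.7, 0.7, 1.3, 1.3, 0.9, 0.7, 3.2, 1.7, 1.7, 0.2, 0.8, 0.7, 1.2, 0.5, 0.5, 1.1, 1.2, 0.6, 0.9, 0.8, 1.3, 0.7, 1.4, 3.4, 3.1, 0.6, 0.6, 3.6, 1.0, 1.1, 0.3, 0.6, 0.8, 1.9, 0.5, 0.8, 0.8, 0.6, 1.3] 13.390489242348332 [ 0.19252335 -0.16706351 -0.05779224]
```

View pics/m5.png

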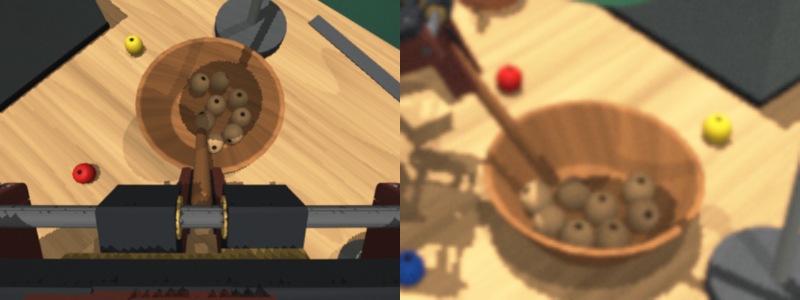

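```bash
cat > post.py <<'E'
from h import *
M=R.from_euler("z",-.08);SL=np.radians(35)
zt=M.apply([np.sin(SL),0,-np.cos(SL)]);hole=M.apply([-63.7,0,197.5])+[549.5,339.8,0];oB=orient(zt,1)
at=lambda d:hole-d*zt     # TCP d mm outside the slope
E
python3 - <<'E'
from plan import *
from post import *
p,o,ax=pts[-1]
env.move_l(p+130*ax,o,rate=110)
s=env.read_state();q0=s["qpos"];q2=env.ik(at(265),oB)
print(s["time_s"],s["tool_pos"],np.round(q0,2),None if q2 is None else np.round(q2,2),at(265))
print("line ok",[env.ik(at(d),oB) is not None for d in range(10,265,25)])
best=None
for deg in range(0,360,20):
  for z in ([.15,0,-1],[0,0,-1.],[.3,.0,-1]):
    oo=(R.from_rotvec(np.radians(deg)*np.array(z)/np.linalg.norm(z))*R.from_quat(orient(np.array(z)+[1e-6,0,0],1))).as_quat()
    x=env.ik([385,60,440],oo)
    if x is not None:
        c=np.abs(x-(q0+q2)/2).sum()
        if best is None or c<best[0]: best=(c,x,deg,z)
print(best); np.save("qmid.npy",best[1])
a=viewer.camera("scene");cv2.imwrite("pics/m6.png",cv2.resize(a[210:330,240:400],(800,600)))
E
```

```text
36.275 [ 476.91527204 -135.22244567  318.61587167] [-0.51  0.17  2.02  0.62  0.86 -0.02] [ 1.04  0.02  1.98 -0.68  0.96 -0.11] [334.49210914 357.03742013 414.57529174]
line ok [True, True, True, True, True, True, True, True, True, True, True]
(np.float64(0.6698915161030328), array([ 0.14924127, -0.2206563 ,  2.05666164, -0.05023203,  1.01775701,
       -0.00509662]), 80, [0.3, 0.0, -1])
```

View pics/m6.png

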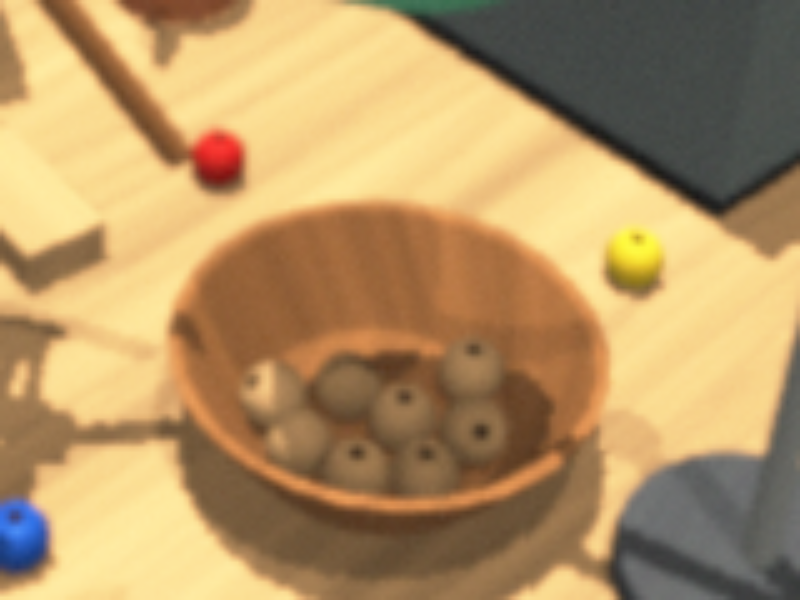

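The bowl still holds all 8 beads, now bunched to one side. Its rim has shifted only about 2–3 px. Next I'll take the stick to the bin.

```bash
python3 - <<'E'
from post import *
env.move_joints(np.load("qmid.npy")); env.reach(at(265),oB)
s=env.read_state();print(s["time_s"],s["width"],s["tool_pos"]-at(265))
a=viewer.camera("scene");d=viewer.camera("side")
cv2.imwrite("pics/m7.png",np.hstack([cv2.resize(d[120:330,60:340],(400,300)),cv2.resize(a[60:270,220:500],(400,300))]))
E
```

```text
38.3917 13.107820704806189 [ 0.74645109 -0.95622328 -0.61365338]
```

View pics/m7.png

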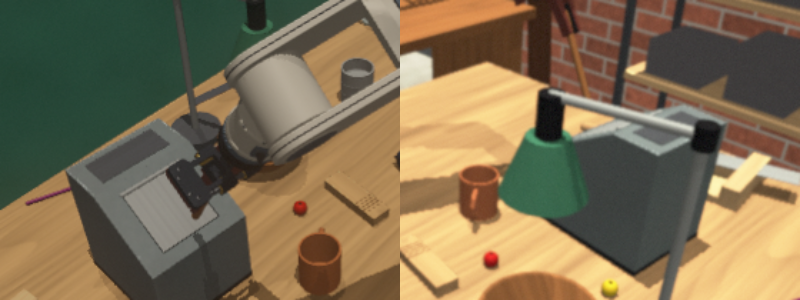

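```bash
python3 - <<'E'
from post import *
s=env.read_state();Ro=R.from_quat(s["orientation"])
print([proj(s["tool_pos"]+Ro.apply([0,0,l]),"scene").round(1).tolist() for l in (80,150,214)])
E
```

```text
[[[340.2, 83.2]], [[348.9, 108.1]], [[356.8, 130.6]]]
```

```bash
python3 - <<'E'
from post import *
s=env.read_state();Ro=R.from_quat(s["orientation"])
a=viewer.camera("scene")
L=np.arange(90,240,6)
for off in (0,-5,5):   # lateral offset in tool y / bend check
    uv=proj(s["tool_pos"]+Ro.apply(np.c_[0*L+off,0*L,L]),"scene")
    print("x",off,[(int(l),a[int(round(v)),int(round(u))].tolist()) for l,(u,v) in zip(L,uv)])
for l in (110,150,190):
    u,v=proj(s["tool_pos"]+Ro.apply([0,0,l]),"scene")[0];v=int(round(v));u=int(round(u));print(l,u,v,[a[v,x].tolist() for x in range(u-7,u+8)])
E
```

```text
x 0 [(90, [59, 99, 154]), (96, [60, 101, 153]), (102, [56, 93, 148]), (108, [66, 93, 137]), (114, [70, 102, 146]), (120, [54, 82, 127]), (126, [48, 75, 119]), (132, [48, 73, 118]), (138, [51, 79, 127]), (144, [57, 79, 120]), (150, [93, 110, 130]), (156, [73, 89, 128]), (162, [52, 74, 122]), (168, [52, 70, 119]), (174, [54, 72, 119]), (180, [59, 76, 126]), (186, [85, 99, 130]), (192, [88, 103, 133]), (198, [72, 91, 143]), (204, [60, 80, 133]), (210, [85, 101, 139]), (216, [181, 196, 200]), (222, [192, 201, 202]), (228, [114, 121, 120]), (234, [88, 99, 105])]
x -5 [(90, [58, 78, 132]), (96, [57, 82, 134]), (102, [56, 80, 131]), (108, [68, 87, 123]), (114, [96, 110, 125]), (120, [53, 71, 109]), (126, [49, 64, 107]), (132, [51, 64, 109]), (138, [51, 65, 111]), (144, [51, 67, 114]), (150, [96, 110, 131]), (156, [79, 93, 127]), (162, [54, 72, 119]), (168, [52, 70, 121]), (174, [53, 71, 119]), (180, [57, 74, 124]), (186, [60, 77, 124]), (192, [90, 104, 132]), (198, [75, 94, 141]), (204, [62, 82, 132]), (210, [82, 101, 139]), (216, [176, 188, 195]), (222, [193, 207, 206]), (228, [155, 165, 1
[... 626 characters left out ...]
, 77, 116], [45, 66, 103], [46, 74, 113], [54, 89, 138], [56, 98, 152], [63, 102, 154], [70, 99, 141], [87, 105, 131], [90, 105, 130], [93, 108, 131], [102, 112, 130], [90, 102, 123], [61, 75, 108], [55, 66, 106]]
150 349 108 [[53, 72, 116], [39, 63, 100], [44, 78, 119], [53, 91, 141], [60, 101, 156], [61, 99, 151], [77, 102, 134], [93, 110, 130], [96, 110, 131], [88, 104, 128], [81, 93, 122], [72, 83, 117], [65, 79, 115], [59, 74, 115], [55, 69, 112]]
190 354 122 [[44, 71, 107], [50, 84, 128], [55, 96, 147], [60, 100, 157], [67, 100, 150], [88, 107, 139], [97, 111, 134], [94, 108, 132], [90, 104, 132], [85, 98, 128], [77, 91, 126], [67, 81, 122], [62, 76, 123], [61, 76, 125], [58, 75, 123]]
```

```bash
python3 - <<'E'
from post import *
for d in (215,150,100,60,30,10):
    st=env.move_l(at(d),oB,rate=90,f_stop=12);s=env.read_state()
    print(d,st,np.round(s["force"],1),round(float(s["width"]),2),round(s["time_s"],1))
    if st:break
E
```

```text
215 False [-0.5 -0.   0.7] 13.65 39.2
150 False [-0.7  0.6  0.4] 13.4 40.1
100 False [-2.  -0.9 -4. ] 13.11 40.8
60 False [-2.   0.7 -2.1] 13.35 41.4
30 False [-1.2  0.1 -3.4] 13.84 41.9
10 False [-2.1  0.8 -2.8] 13.61 42.3
```

```bash
python3 - <<'E'
from post import *
env.move_l(at(7),oB,rate=30,f_stop=12)
set_gripper(40);env.hold(1.0)
env.move_l(at(60),oB,rate=70);env.move_l(at(130),oB,rate=150)
env.reach([200,250,520],oB) if env.ik([200,250,520],oB) is not None else env.move_l(at(280),oB)
s=env.read_state();print(s["time_s"],s["width"],s["force"])
d=viewer.camera("side");a=viewer.camera("scene");w=viewer.camera("wrist")
im=np.zeros((600,800,3),np.uint8)
for i,c in enumerate([d[180:360,90:330],a[200:410,100:380],w,d]): im[i//2*300:i//2*300+300,i%2*400:i%2*400+400]=cv2.resize(c,(400,300))
cv2.imwrite("pics/m8.png",im)
E
```

```text
46.8833 40.178066136363 [-0.42159538 -0.05319498 -0.3267731 ]
```

View pics/m8.png

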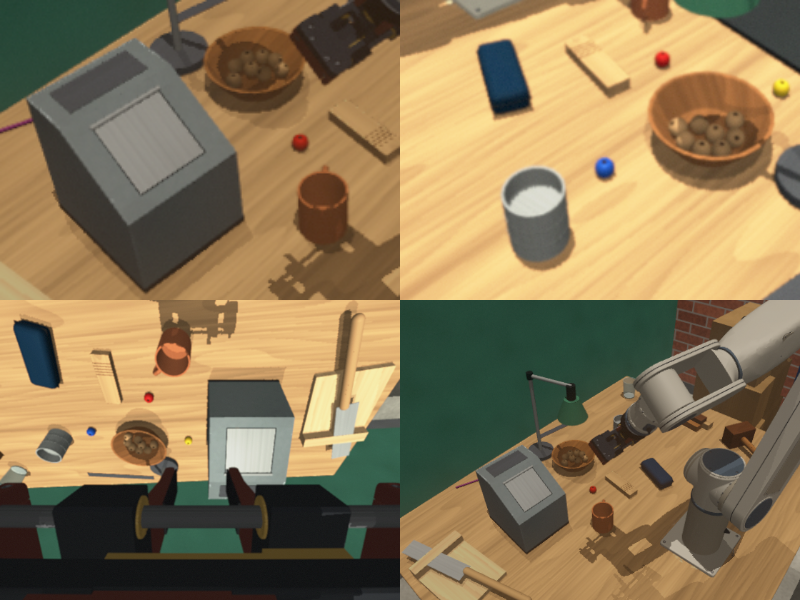

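The flap is shut, the stick is nowhere outside the bin, all the beads are in the bowl, and the bystanders are undisturbed.

```bash
python3 -c "
from station import workorder
print(workorder.sign_off())"
```

```text
the job is handed in; nothing more can be done
None
```

The job is handed in at about 47 s: beads stirred for about four turns and all eight still in the bowl, stick posted into the bin with the flap shut behind it; two soft spots are that the bowl crept roughly 5 mm while stirring, and I judged the beads' new places by eye rather than tracking each one.

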